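Index the model-railway transfer table and stable a wagon in the empty road

ROBOT

A 6-joint arm with a two-finger parallel gripper is mounted at the origin on the work surface. World frame = base frame: x ahead of the robot, y to its left, z up, the work surface at z = 0. Lengths are in m, angles in rad, forces in N, time in s.
With the tool pointing down it reaches from about 0.375 to 0.9 m from the base axis. Payload 3.1 kg.
Tool frame: the origin (TCP) lies between the finger pads; the fingertips stand 22 mm ahead of it and the grasp point (between the pads) lies 3 mm ahead of it; z points along the fingers, y is the direction in which the jaws open and shut (so a half turn about z gives the same grasp; the last joint's range is limited). The gripper opens to 85 mm and grips with 20 to 120 N. Pads are 22 mm wide; open, the fingers measure 114 mm over their backs; the gripper's body (76 mm by 85 mm) begins 54 mm behind the grasp point. The pads swing forward as they close: fully open they stand 13 mm farther back than shut.
Start: joints at [-1.397, 0.527, 1.433, -0, 1.181, -0.178], TCP at [0.216, -0.586, 0.253] pointing down, gripper open.
Joint ranges: [-3.08, 3.08], [-0.75, 2.2], [0.22, 2.44], [-1.43, 4.57], [0, 2.65], [-2.85, 2.85]. Speed limits (rad/s): [2.79, 2.79, 3.14, 3.14, 3.14, 3.14].

INTERFACE

Orientations are given as a unit quaternion [x, y, z, w].
In Python, from station import status, snapshot, manip gives the robot as it stands.
- The arm moves only by the tool move_arm, never from a script. Its argument "plan" is a list that holds one entry, the list of rows, each a list of 7 numbers: the turn, a rotation vector about the tool's x, y, z scaled (see below), then the shift along the tool's x, y, z scaled (see below), then the closure, from 0 (fully open) to 1 (shut). A call has exactly 8 rows; each row is the pose to reach, as a shift and turn from the pose commanded when the call began, along the tool's axes at that moment; what a row does not reach only later rows make up. The controller multiplies each number of a shift by 100 mm and each number of a turn by pi/4 rad. A row lasts 1/8 s, in which the tool goes at most 62.5 mm and 10.7 degrees, less where a joint would pass 70% of its speed; a pose out of reach is approached as far as the arm can. A call with a number of a shift or a turn outside -1 to 1 is refused whole. A call with a gripper value outside its range is refused whole. The fingers move at their own pace and stop on an object; "force" is the grip in N (left out, the last holds). Time passes only in rows, so rows that repeat a pose let the fingers close, or fill a call up. It gives the time, the measured TCP pose, the force and the opening at its end, in the units of the state.
- status.sense(): the state, without advancing time (a new reading comes with each control period).
- snapshot(name): name is "scene" or "top"; returns a dict with "img" (384x512x3 uint8, red, green, blue), "depth" (384x512 float32, m along the optical axis (not along the pixel's ray), 0 where there is no reading), "mtx" (3x3 intrinsics, pixels), "T" (4x4, takes a point from camera to world coordinates). Camera axes: x right, y up, looking along -z (the intrinsics and any distortion apply to the point x, -y, -z); pixel columns grow to the right and rows downward; lengths in m; the calibration is good to about 2 mm. A picture is of the moment at which its call begins.
- manip.sign_off(): hands the job in, once; it reports no verdict.
The state is a dict: "t": time; "q": joint angles; "qd": joint speeds; "tau": joint torques, N m; "tcp_pos": TCP position; "tool_rot": TCP orientation; "force": force on the tool from outside, world axes, zero at the start; "ft_torque": the same for the moment, N m; "finger_gap": opening from 0.0 (shut) to 1.0 (fully open).
Only numpy, scipy, OpenCV 4.12 (cv2) and the standard library are available. Lean on these libraries where they do the work, as an engineer would, in place of code of your own. Each camera call takes 0.05 s, during which the arm holds its last target. There are 200 camera calls.

TASK

The red-brown van stands on the deck of the hand-worked transfer table. Turn the black index knob, click by click, until the deck has clicked home in line with the empty road (the one with only the red buffer stop on it), then roll the van along the rails, without lifting or derailing it, gently up to the buffer stop until it touches, and let go of it there. Leave the parked vans, the lamp mast, the water tank and the screwdriver where they are, and leave the deck lined up with that road.

Things in the scene. Friction and masses are not known exactly. Their poses are not given: they have to be found in the camera images.
- yard: Fixed model-railway yard, 390 x 370 mm. Origin on the work surface under the deck's start place; x along the tracks away from the robot, y left along the pit, z up. Pit x -64..64, y -105..170 mm, floor at z 6. Three roads beyond it, x 64..205, at y -65, +65 and +130 mm: roadbed to z 22, rail head z 26 mm, rail mouths flared. Near side: kerb, and an approach track (z 26) at y 0, x -180..-70.
- hut_top (a point): Ridge of the fixed brick hut (68 x 38 mm over its eaves, along the track), 65 mm above the work surface, at yard x 135, y 0 mm, between two roads.
- deck_mid (a point): Middle of the sliding deck on its rail head (z 26 mm). Deck 118 mm along the track, 46 mm wide. It slides along the yard's y, from -65 to +130 mm, y 0 at the start, and is moved by the knob only, 65 mm per click. It is in line with a road when its yard y equals the road's (-65, +65 or +130).
- knob (a joint): Knob angle, rad, 0 at the start, positive counter-clockwise from above. One click = 1.257 rad (1/5 turn) = 65 mm of deck: counter-clockwise sends the deck to yard +y (left), clockwise to -y. Seats at -1.257, 0, 1.257, 2.513; stops just past the outer ones. Detent up to 0.16 N m, drag 0.05 N m per rad/s; past half-way it pulls into the next seat, also when let go.
- knob_grip (a point): Grip point on the knob's vertical axis, 77 mm above the work surface; it turns with the knob. Black bar 62 mm long (point x), 14 mm thick (point y), from z 53 to 87 mm, on a disc of 64 mm diameter; white line on the -x half of its top. Under it a fixed grey drive box 88 x 76 mm, 44 mm high, centred at yard x 0, y -165 mm.
- wagon: Red-brown van, grey roof, to be moved; about 0.2 kg. Origin on the rail head under its middle, x along the track. Body 90 x 34 mm; its sides, to grip, are 34 mm apart and reach 16 to 45 mm above the origin, roof to 49 mm. 8 mm buffer heads end at x +-50, y +-11.5 mm, 14.5 mm up. Rolls freely (under 1 N); the rails steer it, with 1.7 mm side play each way, so do not force it sideways.
- buffer_stop: Fixed buffer stop on the one empty road: red beam 36 mm wide, 9 to 20 mm above the rail head. Its origin is not at the beam but 50 mm in front of the beam's face, on the road's centreline on the rail head; axes as the yard's. So the van's buffers touch the beam when the van's origin reaches this origin.
- parked_green: Green van, shape and size as the red-brown one, parked on another road, wheels locked, loose. Origin on the rail head under its middle, x along the track.
- parked_cream: Cream van, shape and size as the red-brown one, parked on the remaining road, wheels locked, loose. Origin on the rail head under its middle, x along the track.
- lamp_mast: Loose dark lamp mast, 130 mm tall, foot 32 mm in diameter, head 28 x 10 mm, right of the roads; origin under its foot.
- water_tank: Loose model water tank: green drum of 52 mm diameter on four wooden legs, 105 mm tall, right of the drive box; origin under its middle.
- screwdriver: Screwdriver 170 mm long lying on the work surface, left of the yard.
Mind the look-alikes: they are no part of the job. Leave any purple or yellow look-alike of the wagon alone.

How it is judged:
By the outcome, as a careful person would: the job done as asked, in the order asked, and still so for the second after the job is handed in, with the robot touching nothing.
It also fails if it takes over 64 s, if anything falls off the work surface, if the arm or the gripper's body presses on something with over 40 N, if the wrist force passes 120 N, or if a joint passes its speed limit or range.

## Working session

There is one attempt and no reset: what is moved stays moved. The work goes in short steps, Python scripts to look and compute and a tool call to move; the robot and the scene stay as the last step left them, time stands still between calls to the robot, and variables do not carry over. Pictures are saved under pics/ and viewed, on a budget of 10 in all, crops included, one or two more only if the job needs it, and the job is handed in when it is done.

Besides the shell and the picture viewer there is one more tool, called after "Call:" as name(argument=value, ...) on one line, values as JSON. move_arm: Moves the arm, as the interface text tells. Its arguments: {"type":"object","properties":{"plan":{"type":"array"},"force":{"type":"number"}},"required":["plan"]}

```bash
mkdir -p pics; ls; cat > h.py <<'E'
import numpy as np, cv2
from station import status, snapshot, manip
def save(s,name,crop=None,k=1):
    im=s["img"][:,:,::-1]
    if crop: r0,r1,c0,c1=crop; im=im[r0:r1,c0:c1]
    cv2.imwrite("pics/"+name,cv2.resize(im,None,fx=k,fy=k,interpolation=cv2.INTER_CUBIC))
def world(s,u,v,d=None):
    K=s["mtx"]; d=s["depth"][int(round(v)),int(round(u))] if d is None else d
    p=np.array([(u-K[0,2])/K[0,0]*d,-(v-K[1,2])/K[1,1]*d,-d,1]); return (s["T"]@p)[:3]
def onz(s,u,v,z):
    o=s["T"][:3,3]; a=world(s,u,v,1.0)-o; return o+a*(z-o[2])/a[2]
def pix(s,p):
    q=np.linalg.inv(s["T"])@np.r_[p,1]; K=s["mtx"]
    return K[0,0]*q[0]/-q[2]+K[0,2], K[1,1]*-q[1]/-q[2]+K[1,2]
E
python3 - <<'E'
from h import *
import pickle
print(status.sense())
a=snapshot("scene");b=snapshot("top")
pickle.dump((a,b),open("s0.pkl","wb"))
for s in(a,b):print(s["T"].round(3),s["mtx"].round(1), {k:v for k,v in s.items() if k not in("img","depth","T","mtx")})
save(a,"a0.png",k=1.5);save(b,"b0.png",k=1.5)
E
```

```text
pics
{'t': 0.0, 'q': array([-1.39652464e+00,  5.28484318e-01,  1.43390433e+00,  9.62531553e-07,
        1.18139210e+00, -1.78497760e-01]), 'qd': array([ 0.0012099 , -0.00077493, -0.00030546, -0.00170956,  0.00030867,
        0.00064434]), 'tau': array([ 2.40375684e-04, -4.42352092e+01, -1.78022432e+01, -4.36966784e-04,
        8.21317808e-03,  1.32917805e-05]), 'tcp_pos': array([ 0.21584771, -0.58583258,  0.25232177]), 'tool_rot': array([ 9.84483946e-01,  1.75471261e-01,  2.75678670e-06, -1.09404106e-03]), 'force': array([ 0.30208451, -0.60942471, -0.25852982]), 'ft_torque': array([ 0.00574568,  0.00203726, -0.00571692]), 'finger_gap': 0.9987051450076665}
[[-0.409 -0.471  0.782  1.401]
 [ 0.912 -0.222  0.343  0.368]
 [ 0.012  0.854  0.521  0.686]
 [ 0.     0.     0.     1.   ]] [[426.5   0.  249.8]
 [  0.  426.5 187. ]
 [  0.    0.    1. ]] {}
[[-0.009  0.998 -0.058  0.441]
 [-1.    -0.008  0.013 -0.016]
 [ 0.012  0.058  0.998  0.925]
 [ 0.     0.     0.     1.   ]] [[370.5   0.  255.3]
 [  0.  370.5 196.6]
 [  0.    0.    1. ]] {}
```

View pics/b0.png

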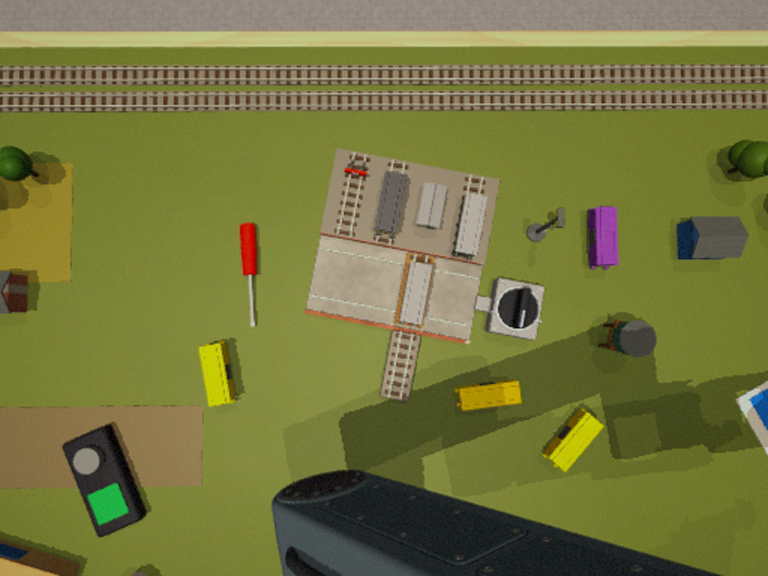

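View pics/a0.png

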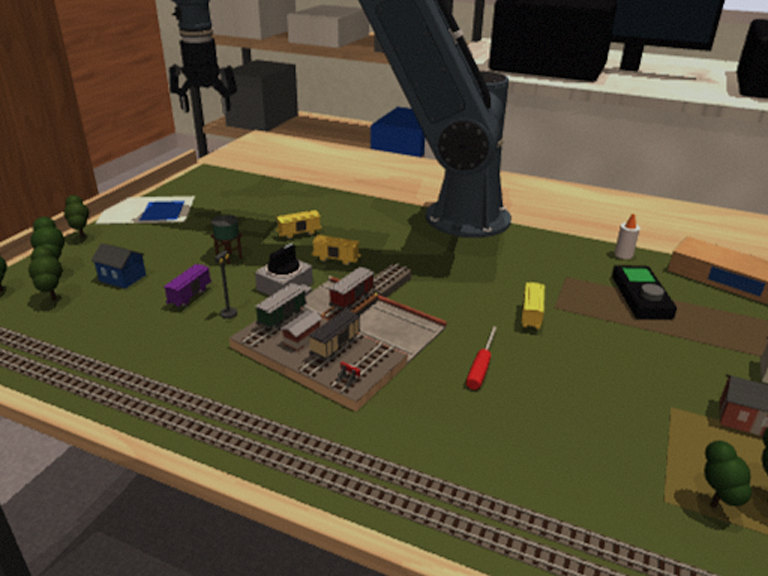

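Top view: the empty road with the red stop is the leftmost (px 350,200), so y=+130: two clicks counter-clockwise. Knob is at (518,308), van on the deck at (416,292). Enlarging to measure.

```bash
python3 - <<'E'
from h import *
import pickle
a,b=pickle.load(open("s0.pkl","rb"))
save(b,"b1.png",crop=(95,245,195,375),k=4)
E
```

```text
(no output)
```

View pics/b1.png

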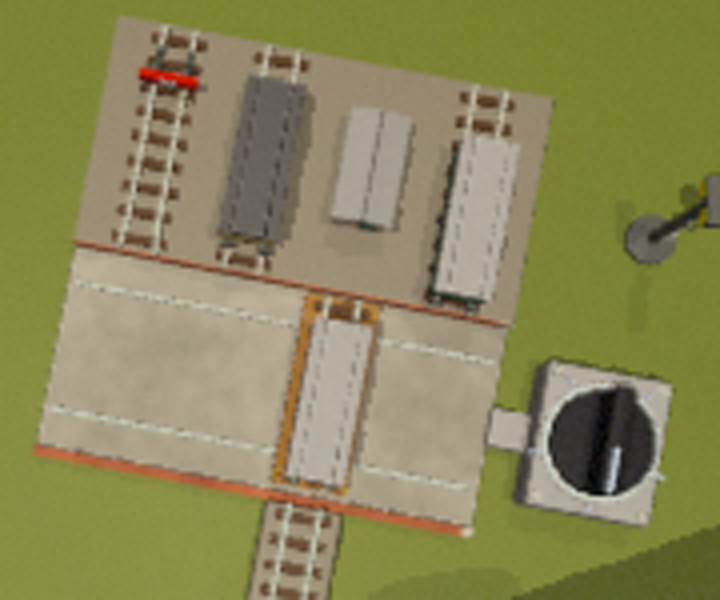

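```bash
python3 - <<'E'
from h import *
import pickle
a,b=pickle.load(open("s0.pkl","rb"))
P=[("c1",118,15,22,205,170),("c2",553,97,22,205,-105),("k1",75,243,22,64,170),("k2",510,324,22,64,-105),("box",597,440,44,None,0)]
def w(u,v,z): return onz(b,195+u/4-.375,95+v/4-.375,z/1000)
A=[];B=[]
for n,u,v,z,x,y in P:
    p=w(u,v,z); print(n,p.round(4))
    if x is not None:A.append((x/1e3,y/1e3));B.append(p[:2])
A=np.array(A);B=np.array(B)
c=lambda X:X[:,0]+1j*X[:,1]
a_,b_=c(A),c(B);k=np.vdot(a_-a_.mean(),b_-b_.mean());th=np.angle(k);t=b_.mean()-np.exp(1j*th)*a_.mean()
print("yaw",np.degrees(th),"org",t,"scale",abs(k)/np.vdot(a_-a_.mean(),a_-a_.mean()).real)
def Y(p):
    q=(p[0]+1j*p[1]-t)*np.exp(-1j*th)*1e3; return np.round([q.real,q.imag],1)
for n,u,v,z in [("knob",613,441,87),("kn",603,492,87),("kf",625,390,87),("vanroof",329,402,75),("green",475,220,75),("cream",262,160,75),("beam",169,80,46),("mast foot",650,240,3)]:
    p=w(u,v,z);print(n,p.round(4),Y(p))
# depth check
for n,u,v in [("knob",605,470),("van",340,402),("roadbed",100,150)]:
    print(n,world(b,195+u/4,95+v/4).round(4))
for y in((0,-165),(0,0),(0,130),(155,130)):
    print(y,t+np.exp(1j*th)*complex(*y)/1e3)
E
```

```text
c1 [0.7378 0.0476 0.022 ]
c2 [ 0.6848 -0.2214  0.022 ]
k1 [0.5956 0.0745 0.022 ]
k2 [ 0.5437 -0.192   0.022 ]
box [ 0.4713 -0.2384  0.044 ]
yaw -11.114467002989155 org (0.5022472730948204-0.07881684944905348j) scale 0.9988453024752649
knob [ 0.4692 -0.2367  0.087 ] [  -2.  -161.2]
kn [ 0.4403 -0.2303  0.087 ] [ -31.6 -160.6]
kf [ 0.4981 -0.2442  0.087 ] [  27.8 -163. ]
vanroof [ 0.4934 -0.0765  0.075 ] [-9.2  0.6]
green [ 0.5984 -0.1625  0.075 ] [110.5 -63.6]
cream [ 0.6344 -0.0393  0.075 ] [122.   64.2]
beam [0.69   0.0154 0.046 ] [166.1 128.6]
mast foot [ 0.5984 -0.2851  0.003 ] [ 134.1 -183.9]
knob [ 0.452  -0.2333  0.0841]
van [ 0.4925 -0.0838  0.0741]
roadbed [0.6526 0.0582 0.0208]
(0, -165) (0.470440267037932-0.2407221130006041j)
(0, 0) (0.5022472730948204-0.07881684944905348j)
(0, 130) (0.527307338472975+0.04874487334913791j)
(155, 130) (0.67940016180928+0.018865564629030607j)
```

Call:
move_arm(plan=[[[0,0,0,0.2,-0.13,0,0],[0,0,0,0.4,-0.27,0,0],[0,0,0,0.7,-0.47,0,0],[0,0,0,1,-0.66,0,0],[0,0,0,1,-0.66,0,0],[0,0,0,1,-0.66,0,0],[0,0,0,1,-0.66,0,0],[0,0,0,1,-0.66,0,0]]], force=60)

```text
t: 1.1
tcp_pos: [0.2866, -0.4906, 0.2532]
tool_rot: [0.985, 0.175, -0.0, 0.0]
force: [0.2, 0.2, -0.9]
finger_gap: 1.001
```

Call:
move_arm(plan=[[[0,0,0,0.15,-0.1,0,0],[0,0,0,0.35,-0.23,0,0],[0,0,0,0.55,-0.37,0,0],[0,0,0,0.75,-0.5,0,0],[0,0,0,0.9,-0.6,0,0],[0,0,0,1,-0.66,0,0],[0,0,0,1,-0.66,0,0],[0,0,0,1,-0.66,0,0]]])

```text
t: 2.1
tcp_pos: [0.358, -0.394, 0.2534]
tool_rot: [0.985, 0.175, -0.0, 0.0]
force: [0.4, -0.3, -0.1]
finger_gap: 0.992
```

Call:
move_arm(plan=[[[0,0,0.1,0.15,-0.1,0,0],[0,0,0.25,0.35,-0.23,0,0],[0,0,0.4,0.55,-0.37,0,0],[0,0,0.5,0.75,-0.5,0,0],[0,0,0.6,0.9,-0.6,0,0],[0,0,0.7,1,-0.66,0,0],[0,0,0.7,1,-0.66,0,0],[0,0,0.7,1,-0.66,0,0]]])

```text
t: 3.1
tcp_pos: [0.4288, -0.2978, 0.2533]
tool_rot: [0.995, -0.098, -0.0, 0.0]
force: [0.1, -0.6, -0.4]
finger_gap: 1.0
```

```bash
cat >> h.py <<'E'
from scipy.spatial.transform import Rotation as R
TH=np.radians(-11.1); ORG=np.array([0.5022,-0.0788])
def y2w(x,y): c,s=np.cos(TH),np.sin(TH); return ORG+np.array([c*x-s*y,s*x+c*y])/1e3
def w2y(p): c,s=np.cos(TH),np.sin(TH); d=(np.array(p[:2])-ORG)*1e3; return np.round([c*d[0]+s*d[1],-s*d[0]+c*d[1]],1)
def go(p,yawy):
    "units (turn,shift) to bring TCP to p, tool down, tool y at yaw (deg)"
    s=status.sense(); r=R.from_quat(s["tool_rot"]); a=np.radians(yawy)
    y=np.array([np.cos(a),np.sin(a),0]); z=np.array([0,0,-1.]); t=R.from_matrix(np.c_[np.cross(y,z),y,z])
    print("t",round(s["t"],2),"tcp",s["tcp_pos"].round(4),"yard",w2y(s["tcp_pos"]),"F",s["force"].round(1),"gap",round(s["finger_gap"],3),"q6",s["q"][5].round(2))
    print("turn",((r.inv()*t).as_rotvec()/(np.pi/4)).round(3),"shift",(r.inv().apply(np.array(p)-s["tcp_pos"])*10).round(3))
E
python3 - <<'E'
from h import *
go([.470,-.239,.150],-101.1)
b=snapshot("top");save(b,"b2.png",crop=(165,265,280,400),k=5)
E
```

```text
t 3.1 tcp [ 0.4288 -0.2978  0.2533] yard [ -29.9 -229.1] F [ 0.1 -0.6 -0.4] gap 1.0 q6 0.95
turn [ 0.     0.    -0.004] shift [ 0.29  -0.658  1.033]
```

View pics/b2.png

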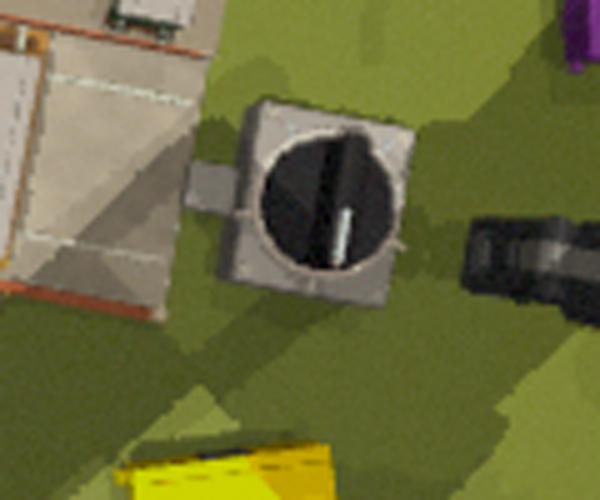

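Close crop: white index line runs from (347,210) to (338,262), the bar about (362,132)–(338,268), nothing in the gripper's way.

```bash
python3 - <<'E'
from h import *
import pickle
a,b=pickle.load(open("s0.pkl","rb"))
for u,v,z in[(347,210,87),(338,262,87),(362,133,87),(338,268,87),(329,202,53)]:
    p=onz(b,280+u/5-.4,165+v/5-.4,z/1000);print(p.round(4),w2y(p))
print(y2w(0,-165), y2w(0,-163))
go([.4705,-.2385,.165],-101.1)
E
```

```text
[ 0.4652 -0.2391  0.087 ] [  -5.4 -164.4]
[ 0.4417 -0.2345  0.087 ] [ -29.4 -164.4]
[ 0.5002 -0.2468  0.087 ] [  30.4 -165.2]
[ 0.439  -0.2344  0.087 ] [ -32.1 -164.9]
[ 0.4701 -0.2397  0.053 ] [  -0.5 -164.1]
[ 0.47043388 -0.24071329] [ 0.47081892 -0.2387507 ]
t 3.15 tcp [ 0.4287 -0.2978  0.2533] yard [ -29.9 -229.1] F [-0.2 -0.1 -0.4] gap 1.0 q6 0.95
turn [ 0.     0.    -0.004] shift [ 0.293 -0.664  0.883]
```

Call:
move_arm(plan=[[[0,0,0,0.1,-0.2,0,0],[0,0,0,0.2,-0.45,0.1,0],[0,0,0,0.29,-0.648,0.25,0],[0,0,0,0.29,-0.648,0.45,0],[0,0,0,0.29,-0.648,0.65,0],[0,0,0,0.29,-0.648,0.85,0],[0,0,0,0.29,-0.648,0.85,0],[0,0,0,0.29,-0.648,0.85,0]]])

```text
t: 4.15
tcp_pos: [0.4704, -0.2398, 0.1688]
tool_rot: [0.995, -0.099, 0.0, 0.0]
force: [-0.3, -0.3, -0.1]
finger_gap: 1.002
```

```bash
python3 - <<'E'
from h import *
go([.470,-.2402,.081],-101.1)
E
```

```text
t 4.15 tcp [ 0.4704 -0.2398  0.1688] yard [  -0.2 -164.2] F [-0.3 -0.3 -0.1] gap 1.002 q6 1.08
turn [ 0.001 -0.001 -0.005] shift [-0.004  0.004  0.878]
```

Call:
move_arm(plan=[[[0,0,0,0,0.004,0.3,0.3],[0,0,0,0,0.004,0.6,0.4],[0,0,0,0,0.004,0.8,0.4],[0,0,0,0,0.004,0.87,0.5],[0,0,0,0,0.004,0.87,0.7],[0,0,0,0,0.004,0.87,1],[0,0,0,0,0.004,0.87,1],[0,0,0,0,0.004,0.87,1]]], force=50)

```text
t: 5.15
tcp_pos: [0.4706, -0.2412, 0.0825]
tool_rot: [0.995, -0.098, 0.001, 0.002]
force: [-2.2, -4.4, 1.1]
finger_gap: 0.149
```

```bash
python3 - <<'E'
from h import *
go([.470,-.2402,.081],-101.1)
print(status.sense()["ft_torque"])
E
```

```text
t 5.15 tcp [ 0.4706 -0.2412  0.0825] yard [   0.2 -165.5] F [-2.2 -4.4  1.1] gap 0.149 q6 1.08
turn [ 0.004 -0.003 -0.003] shift [-0.008 -0.009  0.015]
[-0.5074398   0.34019928  0.05987096]
```

Call:
move_arm(plan=[[[0,0,-0.05,0,0.012,0,1],[0,0,-0.15,0,0.012,0,1],[0,0,-0.3,0,0.012,0,1],[0,0,-0.45,0,0.012,0,1],[0,0,-0.6,0,0.012,0,1],[0,0,-0.7,0,0.012,0,1],[0,0,-0.8,0,0.012,0,1],[0,0,-0.8,0,0.012,0,1]]])

```text
t: 6.15
tcp_pos: [0.4703, -0.2399, 0.0825]
tool_rot: [0.977, 0.213, 0.001, -0.0]
force: [0.8, 5.0, 4.9]
finger_gap: 0.153
```

Call:
move_arm(plan=[[[0,0,-0.15,0,0,0,1],[0,0,-0.3,0,0,0,1],[0,0,-0.45,0,0,0,1],[0,0,-0.6,0,0,0,1],[0,0,-0.7,0,0,0,1],[0,0,-0.8,0,0,0,1],[0,0,-0.8,0,0,0,1],[0,0,-0.8,0,0,0,1]]])

```text
t: 7.15
tcp_pos: [0.4692, -0.2389, 0.0824]
tool_rot: [0.863, 0.505, 0.0, -0.002]
force: [-0.7, 6.3, 7.9]
finger_gap: 0.153
```

```bash
python3 - <<'E'
from h import *
go([.470,-.2402,.081],-101.1+72)
print(status.sense()["ft_torque"])
b=snapshot("top");save(b,"b3.png",crop=(95,245,195,375),k=4)
E
```

```text
t 7.15 tcp [ 0.4692 -0.2389  0.0824] yard [  -1.6 -163.4] F [-0.7  6.3  7.9] gap 0.153 q6 -0.17
turn [-0.003 -0.002 -0.006] shift [-0.008  0.013  0.014]
[1.10957458 0.12876175 0.00960955]
```

View pics/b3.png

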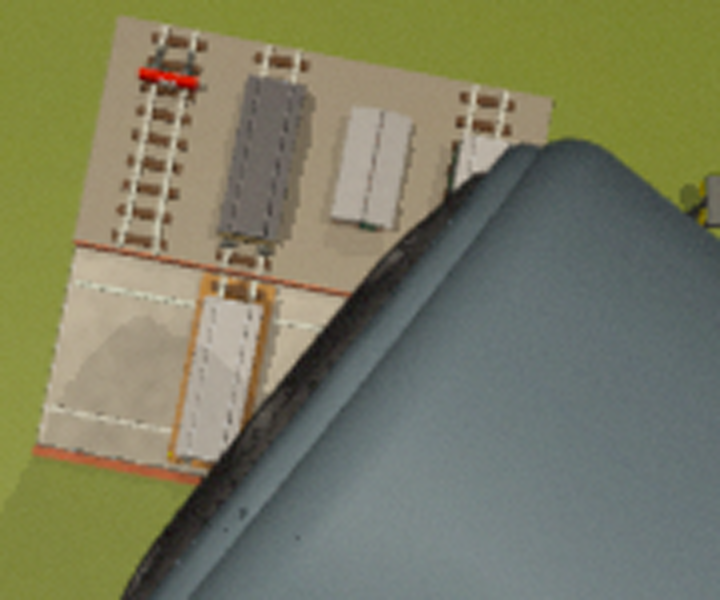

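One click done: the deck (crop 225,370) is now in line with the cream road. Second click.

Call:
move_arm(plan=[[[0,0,-0.05,0,-0.01,0,1],[0,0,-0.15,0,-0.01,0,1],[0,0,-0.3,0,-0.01,0,1],[0,0,-0.45,0,-0.01,0,1],[0,0,-0.6,0,-0.01,0,1],[0,0,-0.7,0,-0.01,0,1],[0,0,-0.8,0,-0.01,0,1],[0,0,-0.8,0,-0.01,0,1]]])

```text
t: 8.2
tcp_pos: [0.4677, -0.2386, 0.0825]
tool_rot: [0.665, 0.747, 0.0, -0.002]
force: [-1.8, 3.9, 9.7]
finger_gap: 0.154
```

Call:
move_arm(plan=[[[0,0,-0.15,0,0,0,1],[0,0,-0.3,0,0,0,1],[0,0,-0.45,0,0,0,1],[0,0,-0.6,0,0,0,1],[0,0,-0.7,0,0,0,1],[0,0,-0.8,0,0,0,1],[0,0,-0.8,0,0,0,1],[0,0,-0.8,0,0,0,1]]])

```text
t: 9.2
tcp_pos: [0.4664, -0.2392, 0.0824]
tool_rot: [0.401, 0.916, -0.0, -0.003]
force: [-5.3, 1.7, 11.2]
finger_gap: 0.158
```

```bash
python3 - <<'E'
from h import *
go([.470,-.2402,.18],-101.1+144)
print(status.sense()["ft_torque"])
E
```

```text
t 9.2 tcp [ 0.4664 -0.2392  0.0824] yard [  -4.2 -164.3] F [-5.3  1.7 11.2] gap 0.158 q6 -1.43
turn [-0.003 -0.006 -0.004] shift [-0.026  0.017 -0.976]
[0.12902657 1.20655685 0.02036336]
```

Call:
move_arm(plan=[[[0,0,0,0,0,0,0.7],[0,0,0,0,0,0,0.4],[0,0,0,0,0,0,0.2],[0,0,0,0,0,-0.1,0.2],[0,0,0,0,0,-0.3,0.2],[0,0,0,0,0,-0.6,0.2],[0,0,0,0,0,-0.9,0.2],[0,0,0,0,0,-1,0.2]]])

```text
t: 10.2
tcp_pos: [0.4699, -0.2409, 0.1834]
tool_rot: [0.401, 0.916, -0.001, 0.002]
force: [0.5, -0.1, -0.2]
finger_gap: 0.801
```

```bash
python3 - <<'E'
from h import *
p=y2w(-9,130);print(p)
go([*p,.18],78.9)
b=snapshot("top");save(b,"b4.png",crop=(95,245,195,375),k=4)
a=snapshot("scene");save(a,"a4.png",crop=(130,280,150,310),k=4)
E
```

```text
[0.51839622 0.05050074]
t 10.2 tcp [ 0.4699 -0.2409  0.1834] yard [  -0.5 -165.2] F [ 0.5 -0.1 -0.2] gap 0.801 q6 -1.43
turn [-0.001  0.005 -0.804] shift [1.812 2.333 0.028]
```

View pics/b4.png

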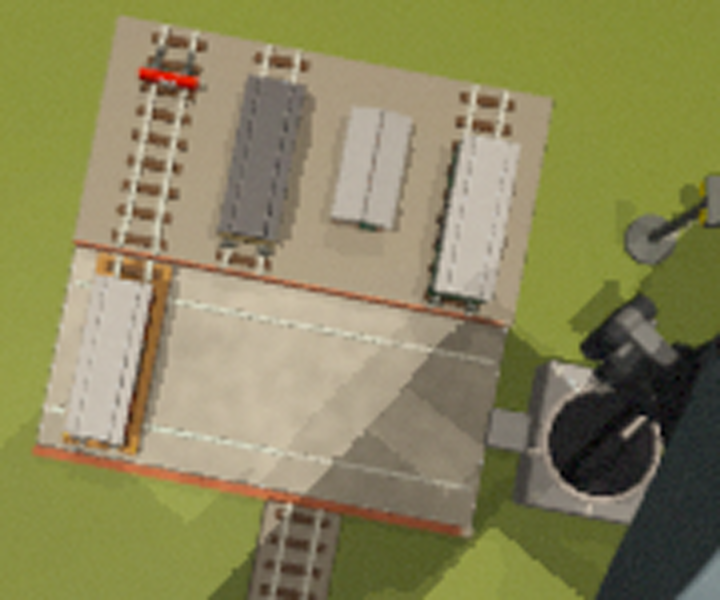

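```bash
python3 - <<'E'
from h import *
b=snapshot("top")
for u,v,z in [(103,278,75),(152,285,75),(120,445,75),(68,437,75),(111,361,75)]:
    p=onz(b,195+u/4-.375,95+v/4-.375,z/1000);print(p.round(4),w2y(p))
E
```

```text
[0.5661 0.0531 0.075 ] [ 37.3 141.7]
[0.5618 0.0249 0.075 ] [ 38.5 113.2]
[0.4696 0.0437 0.075 ] [-55.5 113.9]
[0.4745 0.0734 0.075 ] [-56.5 144. ]
[0.518  0.0486 0.075 ] [ -9.  128.1]
```

Call:
move_arm(plan=[[[0,0,0,0.1,0.13,0,0.2],[0,0,0,0.25,0.32,0,0.2],[0,0,0,0.4,0.52,0,0.2],[0,0,0,0.55,0.7,0,0.2],[0,0,0,0.7,0.9,0,0.2],[0,0,0,0.77,1,0,0.2],[0,0,0,0.77,1,0,0.2],[0,0,0,0.77,1,0,0.2]]])

```text
t: 11.35
tcp_pos: [0.4903, -0.1162, 0.1811]
tool_rot: [0.401, 0.916, -0.0, -0.0]
force: [0.1, -0.5, 1.1]
finger_gap: 0.803
```

Call:
move_arm(plan=[[[0,0,-0.1,0.1,0.13,0,0.2],[0,0,-0.2,0.25,0.32,0,0.2],[0,0,-0.35,0.4,0.52,0,0.2],[0,0,-0.5,0.55,0.7,0,0.2],[0,0,-0.65,0.7,0.9,0,0.2],[0,0,-0.8,0.77,1,0,0.2],[0,0,-0.8,0.77,1,0,0.2],[0,0,-0.8,0.77,1,0,0.2]]])

```text
t: 12.35
tcp_pos: [0.5116, 0.0077, 0.1813]
tool_rot: [0.1, 0.995, -0.0, 0.0]
force: [-0.1, 0.0, 0.2]
finger_gap: 0.804
```

```bash
python3 - <<'E'
from h import *
p=y2w(-9,130)
go([*p,.15],78.9)
E
```

```text
t 12.35 tcp [0.5116 0.0077 0.1813] yard [-7.5 86.7] F [-0.1  0.   0.2] gap 0.804 q6 -1.57
turn [-0.     0.    -0.007] shift [0.018 0.433 0.312]
```

Call:
move_arm(plan=[[[0,0,0,0.01,0.15,0,0.2],[0,0,0,0.02,0.3,0,0.2],[0,0,0,0.02,0.424,0.1,0.2],[0,0,0,0.02,0.424,0.25,0.2],[0,0,0,0.02,0.424,0.4,0.2],[0,0,0,0.02,0.424,0.5,0.2],[0,0,0,0.02,0.424,0.5,0.2],[0,0,0,0.02,0.424,0.5,0.2]]])

```text
t: 13.35
tcp_pos: [0.5181, 0.0503, 0.1314]
tool_rot: [0.099, 0.995, 0.0, 0.0]
force: [-0.0, -0.8, -0.9]
finger_gap: 0.801
```

```bash
python3 - <<'E'
from h import *
p=y2w(-9,129.3)
go([*p,.063],78.9)
a=snapshot("scene");save(a,"a5.png",crop=(130,270,150,310),k=5)
E
```

```text
t 13.35 tcp [0.5181 0.0503 0.1314] yard [ -9.3 129.7] F [-0.  -0.8 -0.9] gap 0.801 q6 -1.49
turn [ 0.     0.    -0.005] shift [-0.003 -0.004  0.684]
```

View pics/a5.png

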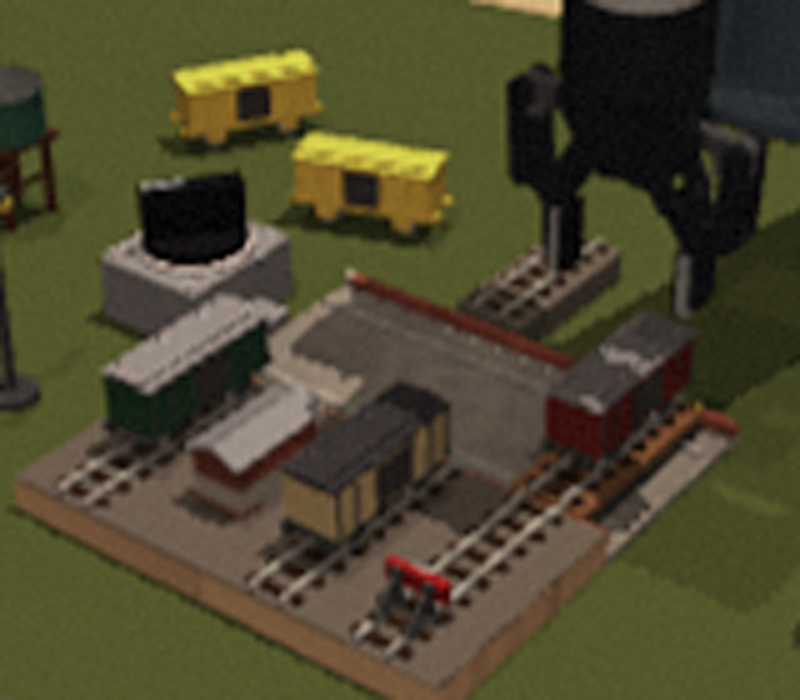

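The deck rails line up with the red-stop road, and the jaws straddle the van. Descend, grip lightly.

Call:
move_arm(plan=[[[0,0,0,0,-0.003,0.15,0.2],[0,0,0,0,-0.003,0.3,0.2],[0,0,0,0,-0.003,0.5,0.2],[0,0,0,0,-0.003,0.65,0.25],[0,0,0,0,-0.003,0.68,0.35],[0,0,0,0,-0.003,0.68,0.5],[0,0,0,0,-0.003,0.68,0.7],[0,0,0,0,-0.003,0.68,0.7]]], force=20)

```text
t: 14.4
tcp_pos: [0.5181, 0.0503, 0.0638]
tool_rot: [0.098, 0.995, -0.0, 0.001]
force: [-0.4, -0.3, -1.1]
finger_gap: 0.395
```

```bash
python3 - <<'E'
from h import *
p=y2w(105,130)
go([*p,.063],78.9)
print(status.sense()["ft_torque"])
E
```

```text
t 14.4 tcp [0.5181 0.0503 0.0638] yard [ -9.2 129.7] F [-0.4 -0.3 -1.1] gap 0.395 q6 -1.49
turn [ 0.     0.002 -0.004] shift [-1.142  0.007  0.009]
[ 0.01982003 -0.05393651 -0.02311743]
```

Call:
move_arm(plan=[[[0,0,0,-0.05,0,0,0.7],[0,0,0,-0.12,0,0,0.7],[0,0,0,-0.2,0,0,0.7],[0,0,0,-0.28,0,0,0.7],[0,0,0,-0.36,0.001,0,0.7],[0,0,0,-0.44,0.001,0,0.7],[0,0,0,-0.5,0.002,0,0.7],[0,0,0,-0.5,0.002,0,0.7]]])

```text
t: 15.4
tcp_pos: [0.5687, 0.0402, 0.0636]
tool_rot: [0.098, 0.995, -0.0, 0.002]
force: [0.3, -1.6, 4.3]
finger_gap: 0.392
```

```bash
python3 - <<'E'
from h import *
p=y2w(105,130)
go([*p,.063],78.9)
print(status.sense()["ft_torque"])
E
```

```text
t 15.4 tcp [0.5687 0.0402 0.0636] yard [ 42.3 129.6] F [ 0.3 -1.6  4.3] gap 0.392 q6 -1.5
turn [ 0.     0.004 -0.004] shift [-0.627  0.006  0.008]
[-0.07956259 -0.07839093  0.07192774]
```

Call:
move_arm(plan=[[[0,0,0,-0.06,0,0,0.7],[0,0,0,-0.13,0,0,0.7],[0,0,0,-0.2,0,0,0.7],[0,0,0,-0.28,0,0,0.7],[0,0,0,-0.36,0,0,0.7],[0,0,0,-0.44,0,0,0.7],[0,0,0,-0.5,0,0,0.7],[0,0,0,-0.5,0,0,0.7]]])

```text
t: 16.4
tcp_pos: [0.6171, 0.0306, 0.0636]
tool_rot: [0.098, 0.995, -0.0, 0.001]
force: [1.4, -1.8, 5.4]
finger_gap: 0.393
```

```bash
python3 - <<'E'
from h import *
p=y2w(105,130)
go([*p,.063],78.9)
print(status.sense()["ft_torque"])
b=snapshot("top");save(b,"b6.png",crop=(85,185,190,310),k=6)
a=snapshot("scene");save(a,"a6.png",crop=(180,280,190,310),k=6)
cv2.imwrite("pics/c6.png",np.vstack([cv2.resize(cv2.imread("pics/"+n),(576,300) if 0 else (0,0),fx=.5,fy=.5) for n in("b6.png","a6.png")]))
E
```

```text
t 16.4 tcp [0.6171 0.0306 0.0636] yard [ 91.7 129.5] F [ 1.4 -1.8  5.4] gap 0.393 q6 -1.5
turn [ 0.     0.003 -0.004] shift [-0.133  0.006  0.007]
[-0.13698771 -0.05792139  0.02308015]
```

View pics/c6.png

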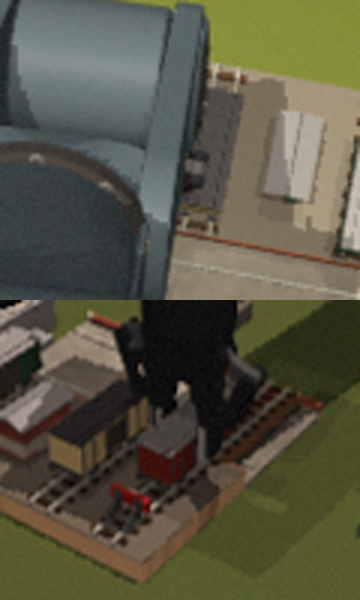

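The van rolls on the road, the stop about 20 mm ahead, cream van clear. Slower now.

Call:
move_arm(plan=[[[0,0,0,-0.02,0,0,0.7],[0,0,0,-0.04,0,0,0.7],[0,0,0,-0.06,0,0,0.7],[0,0,0,-0.08,0,0,0.7],[0,0,0,-0.1,0,0,0.7],[0,0,0,-0.12,0,0,0.7],[0,0,0,-0.13,0,0,0.7],[0,0,0,-0.14,0,0,0.7]]])

```text
t: 17.5
tcp_pos: [0.6292, 0.0282, 0.0636]
tool_rot: [0.098, 0.995, -0.0, -0.0]
force: [-1.1, -0.6, 6.0]
finger_gap: 0.395
```

Call:
move_arm(plan=[[[0,0,0,-0.01,0,0,0.7],[0,0,0,-0.02,0,0,0.7],[0,0,0,-0.03,0,0,0.7],[0,0,0,-0.04,0,0,0.7],[0,0,0,-0.045,0,0,0.7],[0,0,0,-0.05,0,0,0.7],[0,0,0,-0.05,0,0,0.7],[0,0,0,-0.05,0,0,0.7]]])

```text
t: 18.5
tcp_pos: [0.6342, 0.0272, 0.0636]
tool_rot: [0.098, 0.995, -0.0, -0.0]
force: [0.3, -0.5, 6.7]
finger_gap: 0.399
```

Call:
move_arm(plan=[[[0,0,0,-0.005,0,0,0.7],[0,0,0,-0.01,0,0,0.7],[0,0,0,-0.015,0,0,0.7],[0,0,0,-0.02,0,0,0.7],[0,0,0,-0.025,0,0,0.7],[0,0,0,-0.03,0,0,0.7],[0,0,0,-0.03,0,0,0.7],[0,0,0,-0.03,0,0,0.7]]])

```text
t: 19.5
tcp_pos: [0.6372, 0.0266, 0.0636]
tool_rot: [0.098, 0.995, -0.0, -0.0]
force: [-0.0, -1.0, 6.8]
finger_gap: 0.396
```

Call:
move_arm(plan=[[[0,0,0,-0.004,0,0,0.7],[0,0,0,-0.008,0,0,0.7],[0,0,0,-0.012,0,0,0.7],[0,0,0,-0.016,0,0,0.7],[0,0,0,-0.02,0,0,0.7],[0,0,0,-0.02,0,0,0.7],[0,0,0,-0.02,0,0,0.7],[0,0,0,-0.02,0,0,0.7]]])

```text
t: 20.5
tcp_pos: [0.6391, 0.0262, 0.0636]
tool_rot: [0.098, 0.995, -0.0, -0.0]
force: [-0.8, -1.1, 5.7]
finger_gap: 0.391
```

Yard x ≈ 114, no contact yet.

Call:
move_arm(plan=[[[0,0,0,-0.004,0,0,0.7],[0,0,0,-0.008,0,0,0.7],[0,0,0,-0.012,0,0,0.7],[0,0,0,-0.016,0,0,0.7],[0,0,0,-0.02,0,0,0.7],[0,0,0,-0.02,0,0,0.7],[0,0,0,-0.02,0,0,0.7],[0,0,0,-0.02,0,0,0.7]]])

```text
t: 21.5
tcp_pos: [0.6394, 0.0262, 0.0636]
tool_rot: [0.098, 0.995, 0.0, -0.002]
force: [-4.2, -0.3, 9.0]
finger_gap: 0.397
```

```bash
python3 - <<'E'
from h import *
go([*y2w(118,130),.063],78.9)
a=snapshot("scene");save(a,"a7.png",crop=(205,275,190,280),k=8)
E
```

```text
t 21.5 tcp [0.6394 0.0262 0.0636] yard [114.4 129.4] F [-4.2 -0.3  9. ] gap 0.397 q6 -1.51
turn [-0.001 -0.005 -0.004] shift [-0.036  0.006  0.006]
```

View pics/a7.png

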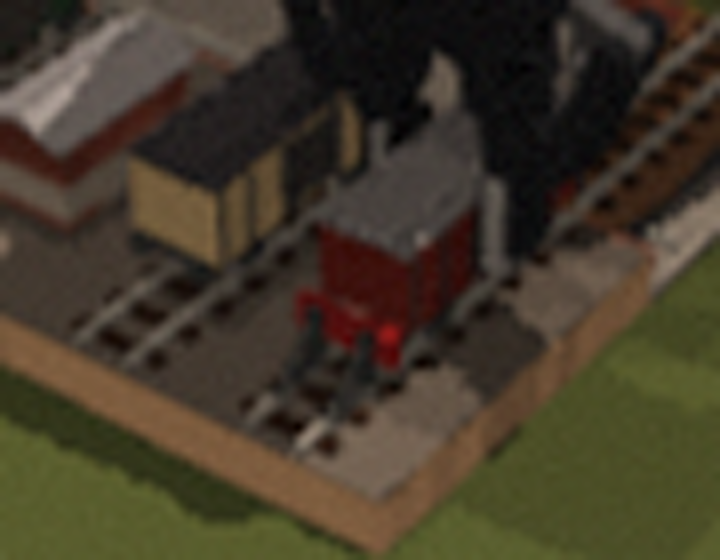

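Touching: the last 2 mm command gave only 0.3 mm and about 4 N along the track. Release with a small opening (the cream van is near), then lift.

Call:
move_arm(plan=[[[0,0,0,0.006,0,0,0.7],[0,0,0,0.006,0,0,0.6],[0,0,0,0.006,0,0,0.57],[0,0,0,0.006,0,0,0.53],[0,0,0,0.006,0,0,0.48],[0,0,0,0.006,0,0,0.46],[0,0,0,0.006,0,0,0.46],[0,0,0,0.006,0,0,0.46]]])

```text
t: 22.55
tcp_pos: [0.6408, 0.0259, 0.0634]
tool_rot: [0.098, 0.995, 0.0, 0.0]
force: [-0.9, -0.6, 0.3]
finger_gap: 0.536
```

```bash
python3 - <<'E'
from h import *
go([*y2w(114.4,129.4),.16],78.9)
E
```

```text
t 22.55 tcp [0.6408 0.0259 0.0634] yard [115.9 129.5] F [-0.9 -0.6  0.3] gap 0.536 q6 -1.51
turn [ 0.     0.    -0.004] shift [ 0.014 -0.001 -0.966]
```

Call:
move_arm(plan=[[[0,0,0,0,0,-0.05,0.46],[0,0,0,0,0,-0.12,0.46],[0,0,0,0,0,-0.25,0.46],[0,0,0,0,0,-0.4,0.46],[0,0,0,0,0,-0.6,0.46],[0,0,0,0,0,-0.8,0.46],[0,0,0,0,0,-1,0.46],[0,0,0,0,0,-1,0.46]]])

```text
t: 23.55
tcp_pos: [0.6423, 0.0258, 0.1661]
tool_rot: [0.098, 0.995, -0.0, 0.003]
force: [-0.5, -0.8, 0.1]
finger_gap: 0.539
```

Call:
move_arm(plan=[[[0,0,0,0.15,0,-0.2,0.46],[0,0,0,0.3,0,-0.4,0.46],[0,0,0,0.5,0,-0.6,0.46],[0,0,0,0.7,0,-0.7,0.46],[0,0,0,0.9,0,-0.7,0.46],[0,0,0,1,0,-0.7,0.46],[0,0,0,1,0,-0.7,0.46],[0,0,0,1,0,-0.7,0.46]]])

```text
t: 24.55
tcp_pos: [0.5435, 0.0453, 0.2332]
tool_rot: [0.098, 0.995, -0.0, 0.0]
force: [0.2, 0.2, 0.1]
finger_gap: 0.539
```

Call:
move_arm(plan=[[[0,0,0,0.15,0,0,0.46],[0,0,0,0.3,0,0,0.46],[0,0,0,0.5,0,0,0.46],[0,0,0,0.7,0,0,0.46],[0,0,0,0.9,0,0,0.46],[0,0,0,1,0,0,0.46],[0,0,0,1,0,0,0.46],[0,0,0,1,0,0,0.46]]])

```text
t: 25.55
tcp_pos: [0.4456, 0.0649, 0.2335]
tool_rot: [0.098, 0.995, -0.0, 0.001]
force: [0.7, 0.5, 0.5]
finger_gap: 0.54
```

```bash
python3 - <<'E'
from h import *
go([*y2w(114.4,129.4),.16],78.9)
a=snapshot("scene");b=snapshot("top")
f=lambda s,r0,r1,c0,c1:cv2.resize(s["img"][r0:r1,c0:c1,::-1],None,fx=4,fy=4,interpolation=cv2.INTER_CUBIC)
cv2.imwrite("pics/c8.png",np.hstack([f(b,90,240,190,290),f(a,150,300,190,290)]))
E
```

```text
t 25.55 tcp [0.4456 0.0649 0.2335] yard [-83.3 130.1] F [0.7 0.5 0.5] gap 0.54 q6 -1.48
turn [ 0.     0.002 -0.004] shift [-1.975e+00 -1.000e-03  7.380e-01]
```

View pics/c8.png

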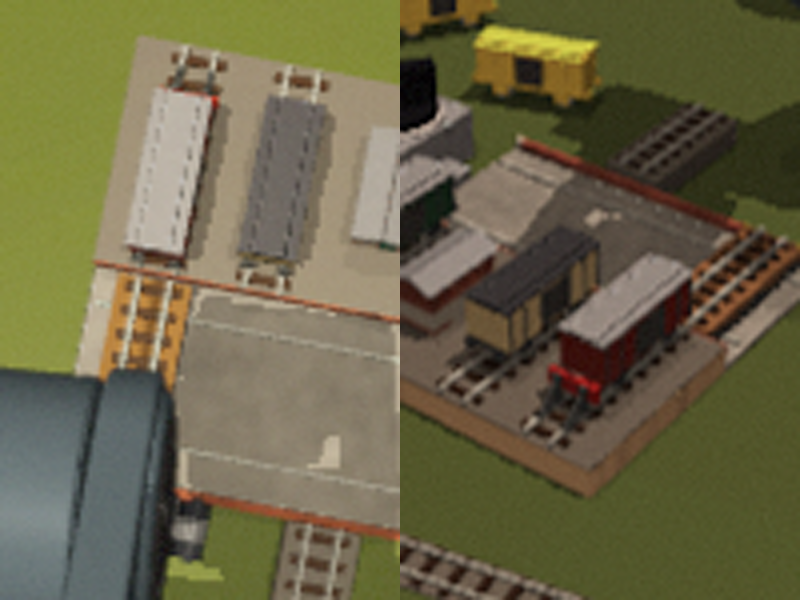

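```bash
python3 - <<'E'
from h import *
b=snapshot("top");save(b,"b9.png",crop=(100,165,205,280),k=10)
for u,v in [(155,88),(214,97),(127,245),(186,257)]:
    p=onz(b,190+u/4-.375,90+v/4-.375,.075);print(w2y(p))
E
```

```text
[161.5 146.7]
[162.7 112. ]
[ 68.  145.3]
[ 67.5 110.5]
```

View pics/b9.png

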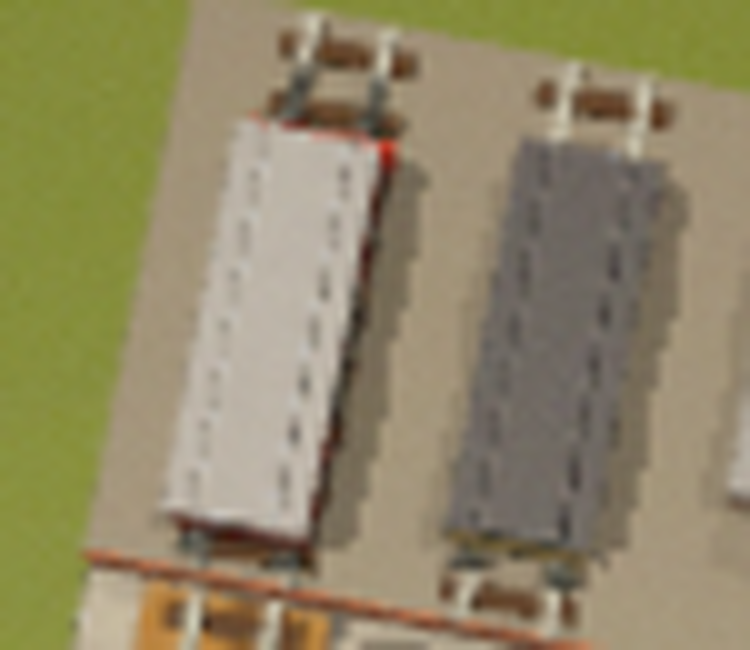

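Van measures at yard x ≈ 114.9 (contact was expected at 114.6), on its rails. Handing in.

```bash
python3 -c "
from h import *
print(manip.sign_off(), status.sense()['t'])"
```

```text
the job is handed in; nothing more can be done
the job is handed in; nothing more can be done
```

The job is done and handed in, at about 26 s of the 64 s allowed. I turned the knob two clicks counter-clockwise, checking the deck after each. It is home in line with the empty road at y +130. I then gripped the van lightly, rolled it along the rails to the buffer stop, released it with a small opening and moved the arm clear.

- **Contact with the stop:** on the last push the arm advanced only 0.3 mm of a 2 mm command, with about 4 N along the track. After I let go, the van measured at yard x ≈ 114.9 mm against about 114.6 mm expected from the arm. That agrees within the roughly 2 mm camera calibration, so a gap smaller than that could not be seen.
- **Van and deck:** the last pictures show the van on its rails at the stop and the deck still lined up with the road.
- **Other things in the scene:** the last pictures show the cream van unmoved; they show only part of the green van and do not cover the mast, tank or screwdriver. The arm's path kept clear of all of them, and wrist forces at the end of each move stayed under about 13 N.
- **Worth noting:** while gripping the knob, the tool drifted up to 4 mm from the knob axis. Side forces stayed below 7 N, and it clicked home both times.

I viewed 10 pictures, which is the whole budget.

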